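Find the full spray can by heft and park its cap

TASK

One of the three identical spray cans is full, the other two are nearly empty: pick them up one at a time to feel which is the heavy one, standing each back upright where it was. With the full can standing in its place, take off its red cap and set it in the green dish, lying flat inside with the open side down. Leave the other cans capped and everything else on the bench undisturbed.

Things in the scene. Friction and masses are not known exactly. Their poses are not given: they have to be found in the camera images.
- can_a: One of three look-alike upright white spray cans with a blue band; any one may be the full one (320 to 420 g), the other two weigh 85 to 145 g. Body 56 mm in diameter, straight to 124 mm up, flat shoulder at 130 mm; under the cap a nozzle 24 mm wide rises to 148 mm. Origin: centre of the underside, z up.
- can_b: One of three look-alike upright white spray cans with a blue band; any one may be the full one (320 to 420 g), the other two weigh 85 to 145 g. Body 56 mm in diameter, straight to 124 mm up, flat shoulder at 130 mm; under the cap a nozzle 24 mm wide rises to 148 mm. Origin: centre of the underside, z up.
- can_c: One of three look-alike upright white spray cans with a blue band; any one may be the full one (320 to 420 g), the other two weigh 85 to 145 g. Body 56 mm in diameter, straight to 124 mm up, flat shoulder at 130 mm; under the cap a nozzle 24 mm wide rises to 148 mm. Origin: centre of the underside, z up.
- cap_a: The loose red cap of can_a: a cup 37 mm in outer diameter, 30 mm tall, open below, about 12 g, resting by its own weight on the can's shoulder around the nozzle (its top is 160 mm above the bench). Lift it straight up by more than 20 mm to clear the nozzle. Origin: centre of its open lower edge, z up.
- cap_b: The loose red cap of can_b: a cup 37 mm in outer diameter, 30 mm tall, open below, about 12 g, resting by its own weight on the can's shoulder around the nozzle (its top is 160 mm above the bench). Lift it straight up by more than 20 mm to clear the nozzle. Origin: centre of its open lower edge, z up.
- cap_c: The loose red cap of can_c: a cup 37 mm in outer diameter, 30 mm tall, open below, about 12 g, resting by its own weight on the can's shoulder around the nozzle (its top is 160 mm above the bench). Lift it straight up by more than 20 mm to clear the nozzle. Origin: centre of its open lower edge, z up.
- dish: Shallow round green plastic dish fixed on the bench, for parking the cap: outer diameter 88 mm at the rim, 14 mm high, flat inner floor 78 mm across, 4 mm above the bench. Origin: centre of its underside, z up.
- piston: Aluminium engine piston standing on the bench, a bystander: 52 mm in diameter, 42 mm tall. Origin: centre of its underside.
- tape: Grey roll of tape lying flat among the cans, a bystander: 60 mm in diameter, 22 mm tall. Origin: centre of its underside.
- wrench: Steel wrench lying flat beyond the dish, a bystander. Origin: centre of its underside, x along the tool.
There are look-alikes about, which are no part of the job. What is shaped like the can_c but black, purple or turquoise is not meant.

How it is judged:
By the outcome, as a careful person would: the job done as asked, in the order asked, and still so for the second after the job is handed in, with the robot touching nothing.
It also fails if it takes over 69 s, if anything falls off the work surface, if the arm or the gripper's body presses on something with over 40 N, if the wrist force passes 120 N, or if a joint passes its speed limit or range.

ROBOT

A 6-joint arm with a two-finger parallel gripper is mounted at the origin on the work surface. World frame = base frame: x ahead of the robot, y to its left, z up, the work surface at z = 0. Lengths are in m, angles in rad, forces in N, time in s.
With the tool pointing down it reaches from about 0.4 to 0.825 m from the base axis. Payload 7 kg.
Tool frame: the origin (TCP) lies at the very end of the fingers, on their centre line; the grasp point (between the pads) lies 19 mm behind it; z points along the fingers, y is the line along which they close (so a half turn about z gives the same grasp; the last joint's range is limited). The gripper opens to 88 mm and grips with 3 to 60 N. Pads are 19 mm wide; open, the fingers measure 130 mm over their backs; the gripper's body (78 mm by 193 mm) begins 47 mm behind the grasp point.
Start: joints at [1.53, 0.359, 0.012, 0, -1.224, -0.288], TCP at [0.218, 0.639, 0.227] pointing down, gripper open.
Joint ranges: [-3.07, 3.07], [-1.43, 2.12], [-1.02, 1.25], [-3.03, 1.67], [-3.05, -0], [-3.03, 3.03]. Speed limits (rad/s): [2.39, 2.39, 3.01, 3.14, 3.14, 3.14].

INTERFACE

Orientations are given as a 3x3 rotation matrix whose columns are the frame's x, y, z axes.
In Python, from cell import robot, claw, snapshot, camera_info, ticket, spotter gives the robot as it stands. Calls block until the motion is done:
- robot.reach(position, orientation): joint-space move of the TCP to a pose.
- robot.servo_line(position, rotation=None, velocity=0.15): straight line of the TCP; rotation=None keeps the orientation; velocity is the mean speed in m/s.
- robot.goto_joints(angles): joint-space move.
- claw.set_gripper(opening, f_grip=None): opening from 0.0 (shut) to 1.0 (fully open); f_grip is the grip in N (None keeps the last); returns when the fingers have stopped.
- robot.wait(seconds).
- robot.ik(position, orientation): joint angles nearest the present ones, or None.
- snapshot(name): name is "scene" or "top" or "wrist"; returns (picture, depth): 400x640x3 uint8, red, green, blue; 400x640 float32, m along the optical axis (not along the pixel's ray), 0 where there is no reading.
- camera_info(name): a dict with "vertical_fov" (degrees; the focal length in pixels is half the picture's height over the tangent of half this angle, whatever the lens; pixels are square), "cx", "cy" (the principal point, pixels), "R" (3x3) and "t" (3): a world point X has camera coordinates R X + t; the wrist camera has in their place "mount" (4x4, takes a point from camera to tool coordinates, whose origin is the TCP and whose axes are the flange's). Camera axes: x right, y down, z forward; pixel columns grow to the right and rows downward; lengths in m; the calibration is good to about 2 mm. A picture is of the moment at which its call begins: read the wrist's pose just before it. camera_info takes no time and is no camera call.
A pose or a line that the arm cannot do raises robot.MotionError and nothing moves.
- ticket.sign_off(): hands the job in; it is judged then, once.
Trained networks look in the newest picture that a camera, given by its name, has taken for a name from the list of things; names that differ only in an ending like _2 or _b are one class to them, and where a whole thing is asked for, a point or a joint stands for the part that bears it (a point fixed in the world has none). Each returns a list of dicts, best first, with "p" (0 to 1); they miss things now and then, are a little off and sometimes report something else, mostly with a low value. They report only what shows in the picture. A call takes as long as a camera call. They do not tell look-alikes from the thing itself.
- spotter.find_in(camera, query): "at" ([column, row] in pixels, amid what is visible of it).
- spotter.masks_of(camera, query): "mask" (400x640 bool, what is visible of it) and "at" ([column, row] in pixels, amid what is visible of it).
- spotter.tip_of(camera, query): "at" ([column, row] in pixels: a listed point, or the origin of a listed thing).
Readings, each from a call of its own:
- robot.read_clock(): time.
- robot.read_joints(): joint angles.
- robot.read_joint_vel(): joint speeds.
- robot.read_tau(): joint torques, N m.
- robot.read_eef_pos(): TCP position.
- robot.read_eef_rot(): TCP orientation.
- robot.read_contact_force(): force on the tool from outside, world axes, zero at the start.
- robot.read_wrist_torque(): the same for the moment, N m.
- robot.read_gripper_width(): opening from 0.0 (shut) to 1.0 (fully open).
- robot.read_grip_force(): force on a finger pad.
Only numpy, scipy, OpenCV 4.12 (cv2) and the standard library are available. Lean on these libraries where they do the work, as an engineer would, in place of code of your own. Each camera call takes 0.05 s, during which the arm holds its last target. There are 200 camera calls.

## Working session

There is one attempt and no reset: what is moved stays moved. The work goes in short steps, each a Python script; the robot and the scene stay as the last script left them, time stands still between calls to the robot, and variables do not carry over. Pictures are saved under pics/ and viewed, at most 10 in all, crops included, and the job is handed in when it is done.

```bash
ls; mkdir -p pics; cat > h.py <<'E'
import numpy as np, cv2
from cell import robot, claw, snapshot, camera_info, ticket, spotter
def cam(name):
    c=camera_info(name); f=200/np.tan(np.radians(c["vertical_fov"])/2)
    if "R" in c: R=np.array(c["R"]);t=np.array(c["t"])
    else:
        M=np.array(c["mount"]); Rt=np.array(robot.read_eef_rot());p=np.array(robot.read_eef_pos())
        Rw=Rt@M[:3,:3]; tw=Rt@M[:3,3]+p; R=Rw.T; t=-R@tw
    return f,c["cx"],c["cy"],R,t
def unproj(C,u,v,d):
    f,cx,cy,R,t=C
    return R.T@(np.array([(u-cx)/f*d,(v-cy)/f*d,d])-t)
def cloud(C,D):
    f,cx,cy,R,t=C; v,u=np.mgrid[:400,:640]
    P=np.stack([(u-cx)/f*D,(v-cy)/f*D,D],-1)
    return (P-t)@R
def proj(C,X):
    f,cx,cy,R,t=C; p=R@np.array(X)+t; return f*p[0]/p[2]+cx,f*p[1]/p[2]+cy
E
python3 - <<'E'
from h import *
for n in("scene","top"):
    C=cam(n);I,D=snapshot(n);np.save(f"{n}D.npy",D)
    cv2.imwrite(f"pics/{n}0.png",I[...,::-1]);P=cloud(C,D)
    print(n,"campos",-C[3].T@C[4])
    for q in("can_a","cap_a","dish","piston","tape","wrench"):
        for r in spotter.masks_of(n,q):
            m=r["mask"]&(D>0)
            if m.sum()<5: continue
            X=P[m];print(q,round(r["p"],2),np.round(r["at"]),m.sum(),np.median(X,0).round(3),"z",np.percentile(X[:,2],[5,95]).round(3),"col",I[m].mean(0).round())
print(robot.read_clock(),robot.read_contact_force())
E
```

```text
pics
scene campos [1.12999362 0.04283839 0.87344015]
can_a 0.74 [276. 248.] 1133 [ 0.663 -0.062  0.083] z [0.011 0.129] col [157. 163. 164.]
can_a 0.72 [306. 176.] 1069 [ 0.48  -0.024  0.079] z [0.009 0.128] col [154. 161. 161.]
can_a 0.72 [236. 174.] 1148 [ 0.484 -0.172  0.078] z [0.007 0.128] col [151. 158. 159.]
can_a 0.62 [224. 265.] 1569 [ 0.712 -0.155  0.107] z [0.012 0.139] col [74. 70. 65.]
can_a 0.58 [221. 221.] 1064 [ 0.623 -0.174  0.121] z [0.042 0.139] col [154. 107. 162.]
can_a 0.58 [286. 199.] 1045 [ 0.562 -0.062  0.12 ] z [0.022 0.14 ] col [117. 182. 168.]
cap_a 0.83 [305. 149.] 308 [ 0.468 -0.028  0.157] z [0.135 0.16 ] col [218.  82.  76.]
cap_a 0.72 [232. 147.] 351 [ 0.471 -0.178  0.157] z [0.133 0.16 ] col [218.  90.  83.]
cap_a 0.62 [274. 222.] 455 [ 0.647 -0.067  0.157] z [0.13 0.16] col [227. 101.  95.]
dish 0.92 [442. 190.] 954 [0.45  0.285 0.003] z [0.    0.013] col [ 97. 195. 114.]
piston 0.6 [368. 221.] 596 [0.551 0.112 0.039] z [0.009 0.042] col [211. 211. 210.]
tape 0.95 [334. 231.] 558 [0.59  0.04  0.019] z [0.    0.023] col [153. 149. 143.]
tape 0.64 [41
[... 835 characters left out ...]
97 [ 0.638 -0.069  0.159] z [0.141 0.161] col [240.  79.  62.]
cap_a 0.55 [452. 275.] 447 [ 0.463 -0.181  0.159] z [0.141 0.161] col [236.  65.  44.]
dish 0.59 [200. 272.] 1472 [0.451 0.283 0.004] z [0.001 0.014] col [ 80. 194. 107.]
piston 0.85 [287. 226.] 548 [0.538 0.108 0.041] z [0.023 0.044] col [243. 242. 242.]
piston 0.22 [352. 270.] 498 [ 0.468 -0.019  0.127] z [0.035 0.131] col [209. 202. 192.]
tape 0.69 [329. 202.] 437 [0.587 0.034 0.021] z [0.001 0.023] col [180. 172. 167.]
tape 0.17 [200. 272.] 1431 [0.451 0.283 0.004] z [0.001 0.014] col [ 80. 196. 107.]
wrench 0.51 [318. 201.] 446 [0.587 0.038 0.021] z [0.001 0.023] col [179. 171. 166.]
0.7 [-0.42968194 -0.20244192  0.13227026]
```

```bash
cat > m.py <<'E'
from h import *
out={}
for n in("scene","top"):
    C=cam(n);D=np.load(f"{n}D.npy");I=cv2.imread(f"pics/{n}0.png")[...,::-1].astype(int);P=cloud(C,D)
    red=(I[...,0]-I[...,1]>70)&(I[...,0]-I[...,2]>60)
    def cen(m,dz):
        m=m.astype(np.uint8);k,L,S,_=cv2.connectedComponentsWithStats(m)
        for i in range(1,k):
            X=P[L==i]
            if S[i,4]<60: continue
            (x,y),r=cv2.minEnclosingCircle((X[:,:2]*1000).astype(np.float32))
            md=(np.percentile(X[:,:2],1,axis=0)+np.percentile(X[:,:2],99,axis=0))/2
            print(n,dz,"mec",round(x),round(y),"r",round(r,1),"mid",(md*1000).round(1),"z",np.median(X[:,2]).round(4),S[i,4])
    ok=(D>0)&(P[...,0]>.35)&(P[...,0]<.8)
    cen(red&ok&(P[...,2]>.153),"cap")
    cen(~red&ok&(P[...,2]>.136)&(P[...,2]<.152),"lookalike/nozzle")
    g=(I[...,1]-I[...,0]>50)&(I[...,1]-I[...,2]>40)&ok
    cen(g,"dish")
    cen(ok&(P[...,2]>.038)&(P[...,2]<.048)&(P[...,1]>.05),"piston")
E
python3 m.py; python3 -c "
import cv2,numpy as np
a=[cv2.imread(f'pics/{n}0.png') for n in('top','scene')]
cv2.imwrite('pics/both.png',np.vstack([a[0][110:350],a[1][110:350]]))"
```

```text
scene cap mec 462 -181 r 19.5 mid [ 463.  -180.3] z 0.1583 218
scene cap mec 458 -28 r 19.0 mid [458.7 -27.7] z 0.1583 219
scene cap mec 641 -68 r 18.8 mid [641.  -68.6] z 0.1582 290
scene lookalike/nozzle mec 493 586 r 59.4 mid [493.  585.2] z 0.1454 347
scene lookalike/nozzle mec 548 -70 r 12.1 mid [548.6 -69.9] z 0.1396 99
scene lookalike/nozzle mec 560 520 r 59.9 mid [563.1 517.5] z 0.1442 425
scene lookalike/nozzle mec 609 -183 r 12.5 mid [ 609.6 -182.9] z 0.1393 108
scene lookalike/nozzle mec 694 -163 r 12.2 mid [ 694.8 -162.9] z 0.1394 131
scene lookalike/nozzle mec 721 481 r 14.5 mid [721.6 481.2] z 0.1484 253
scene dish mec 446 286 r 52.2 mid [449.5 283.4] z 0.0034 1003
scene piston mec 540 112 r 26.5 mid [539.9 113. ] z 0.0406 370
scene piston mec 725 477 r 29.4 mid [727.9 474.4] z 0.0431 103
scene piston mec 787 255 r 52.1 mid [785.2 256.1] z 0.0432 143
scene piston mec 785 386 r 51.5 mid [785.2 386.4] z 0.0436 156
top cap mec 640 -71 r 18.4 mid [639.9 -70.9] z 0.1594 344
top cap mec 457 -30 r 18.3 mid [457.5 -29.7] z 0.1593 371
top cap mec 462 -183 r 18.5 mid [ 462.5 -182.8] z 0.1592 385
top lookalike/nozzle mec 719 480 r 14.5 mid [719.  478.9] z 0.1488 240
top lookalike/nozzle mec 694 -165 r 12.3 mid [ 694.2 -165. ] z 0.1402 145
top lookalike/nozzle mec 543 531 r 64.5 mid [542.4 512.4] z 0.1444 381
top lookalike/nozzle mec 608 -185 r 12.3 mid [ 608.5 -185.2] z 0.1401 147
top lookalike/nozzle mec 547 -72 r 11.9 mid [547.  -72.2] z 0.1399 149
top lookalike/nozzle mec 466 584 r 47.6 mid [464.6 569.9] z 0.1451 292
top dish mec 452 283 r 46.3 mid [452.1 281.2] z 0.0038 1462
top piston mec 715 472 r 29.1 mid [713.8 466.5] z 0.0434 78
top piston mec 538 110 r 25.8 mid [538.3 109.9] z 0.0416 508
```

View pics/both.png

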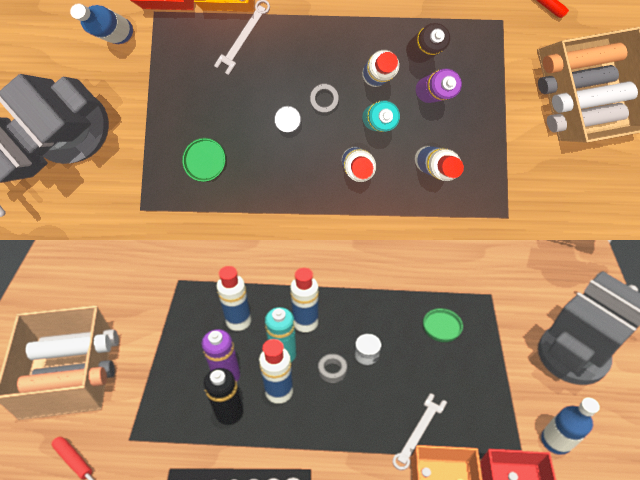

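```bash
cat >> h.py <<'E'
RA=np.array([[1,0,0],[0,-1,0],[0,0,-1.]]); RB=RA@np.diag([-1,-1,1])
def pick_R(p):
    q=np.array(robot.read_joints()); s=[(np.abs(np.array(j)-q).max(),i) for i,j in enumerate(robot.ik(p,R) for R in(RA,RB)) if j is not None]
    return (RA,RB)[min(s)[1]]
def wrist_cap(near,zt=0.16,save=None):
    C=cam("wrist");I,D=snapshot("wrist");I=I.astype(int)
    if save: cv2.imwrite(f"pics/{save}.png",I[...,::-1])
    P=cloud(C,D);m=(I[...,0]-I[...,1]>70)&(I[...,0]-I[...,2]>60)&(D>0)&(abs(P[...,2]-zt)<.008)&(np.hypot(P[...,0]-near[0],P[...,1]-near[1])<.04)
    if m.sum()<50: return None
    X=P[m];(x,y),r=cv2.minEnclosingCircle((X[:,:2]*1000).astype(np.float32))
    return x/1000,y/1000,r,np.median(X[:,2]),m.sum()
def force(n=8):
    robot.wait(.25);F=[]
    for _ in range(n): F.append(robot.read_contact_force());robot.wait(.02)
    return np.mean(F,0)
def weigh(x,y):
    global R
    claw.set_gripper(.8)
    robot.servo_line([x,y,.101],velocity=.15)
    claw.set_gripper(0.,20)
    w=robot.read_gripper_width(); f0=None
    robot.servo_line([x,y,.131],velocity=.08)
    f1=force(); 
    robot.servo_line([x,y,.1015],velocity=.06)
    claw.set_gripper(.8)
    robot.servo_line([x,y,.20],velocity=.2)
    f0=force()
    print("width mm",w*88,"loaded",f1.round(2),"empty",f0.round(2),"clock",robot.read_clock())
    return f0[2]-f1[2]
E
cat > go.py <<'E'
from h import *; import sys
x,y=map(float,sys.argv[1:3]);p=[x,y,.27]
R=pick_R(p)
robot.reach(p,R);print("at",robot.read_eef_pos(),robot.read_clock())
r=wrist_cap((x,y),save=f"w{int(robot.read_clock()*10)}");print(r)
E
python3 go.py .458 -.029; ls pics
```

```text
at [ 0.45824583 -0.02851736  0.26991763] 3.2167
(0.4570330200195313, -0.030217672348022463, 18.484088897705078, np.float64(0.1612866816834947), np.int64(1575))
both.png
scene0.png
top0.png
w32.png[ WARN:0@3.450] global loadsave.cpp:1063 imwrite_ Unsupported depth image for selected encoder is fallbacked to CV_8U.
```

```bash
python3 - <<'E'
from h import *
x,y=.457,-.030
print("mass",weigh(x,y)/9.81)
r=np.array(robot.read_eef_rot())
robot.servo_line([x,y,.27],velocity=.3)
print(wrist_cap((x,y),save="wa2"),robot.read_clock())
E
```

```text
width mm 55.603685139944496 loaded [ 0.11 -0.05 -0.78] empty [0.01 0.32 0.04] clock 8.6167
mass 0.0831552391275815
(0.4556828308105469, -0.030394481658935546, 18.409814834594727, np.float64(0.16126771596694847), np.int64(1564)) 9.05[ WARN:0@8.215] global loadsave.cpp:1063 imwrite_ Unsupported depth image for selected encoder is fallbacked to CV_8U.
```

View pics/wa2.png

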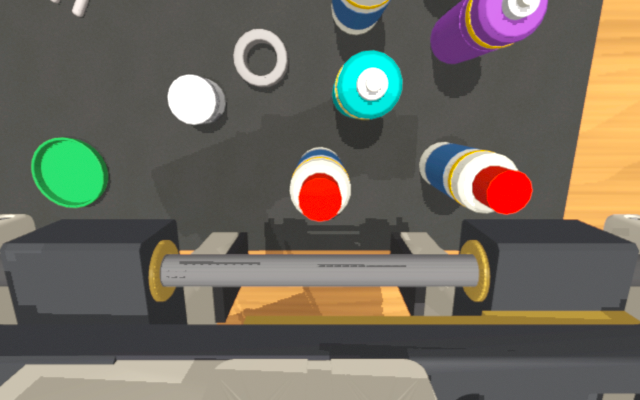

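The first can is light; it stands upright and capped at (320,197), 1 mm from its place. Next, the other two.

```bash
python3 - <<'E' 2>/dev/null
from h import *
for k,(x,y) in dict(b=(.462,-.182),c=(.640,-.070)).items():
    p=[x,y,.27]; R=pick_R(p); robot.reach(p,R); print(k,"at",robot.read_eef_pos())
    c=wrist_cap((x,y)); print(c)
    if c is None or np.hypot(c[0]-x,c[1]-y)>.005: print("STOP");break
    x,y=c[:2]
    print("mass",weigh(x,y)/9.81)
    robot.servo_line([x,y,.27],velocity=.3)
    print(wrist_cap((x,y),save="w2"+k),robot.read_clock())
E
```

```text
b at [ 0.46129415 -0.18259865  0.26876167]
(0.46195245361328124, -0.18365159606933593, 18.384933471679688, np.float64(0.16127327267912842), np.int64(1591))
width mm 55.8707262392678 loaded [ 0.1  -0.12 -1.24] empty [-0.02 -0.11 -0.19] clock 14.7583
mass 0.10761531057876843
(0.46037542724609376, -0.1834420928955078, 18.489620208740234, np.float64(0.16124948679290826), np.int64(1555)) 15.1917
c at [ 0.63975273 -0.06981243  0.26866125]
(0.6401583251953125, -0.07153173065185547, 18.598175048828125, np.float64(0.1612325182389457), np.int64(1594))
width mm 55.31395335400978 loaded [-0.06 -0.06 -3.76] empty [ 0.08 -0.11 -0.6 ] clock 21.1
mass 0.3218838527351503
(0.6389131469726562, -0.07131369018554687, 18.423812866210938, np.float64(0.1612643541912523), np.int64(1556)) 21.5333
```

```bash
python3 - <<'E' 2>/dev/null
from h import *
x,y=.639,-.071
claw.set_gripper(.62)
robot.servo_line([x,y,.142],velocity=.12)
claw.set_gripper(0.,8); print("w",robot.read_gripper_width()*88,robot.read_grip_force())
robot.servo_line([x,y,.19],velocity=.06)
robot.servo_line([x,y,.27],velocity=.2)
print("w",robot.read_gripper_width()*88,robot.read_clock())
I,D=snapshot("wrist"); cv2.imwrite("pics/lift.png",I[...,::-1])
E
```

```text
w 37.77148251492424 8.000142155215144
w 37.79834478180647 25.225
```

View pics/lift.png

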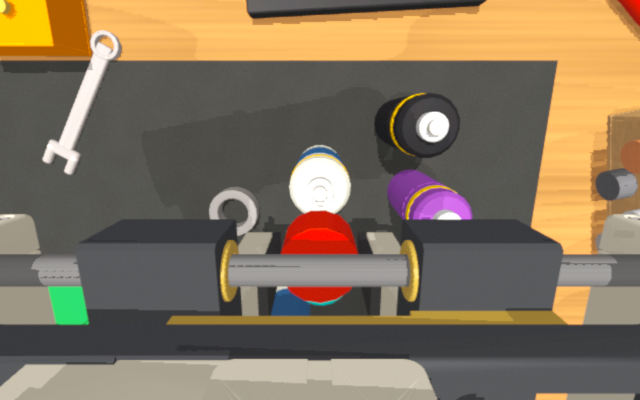

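The red cap is held between the fingers at (320,255), and the bare nozzle shows at (320,190). Next, the dish.

```bash
python3 - <<'E' 2>/dev/null
from h import *
x,y=.451,.282
p=[x,y,.2];robot.reach(p,pick_R(p))
robot.servo_line([x,y,.04],velocity=.12)
f0=force(4)
robot.servo_line([x,y,.0175],velocity=.04)
print("f",f0.round(2),force(4).round(2),robot.read_eef_pos(),robot.read_gripper_width()*88)
claw.set_gripper(.54)
robot.servo_line([x,y,.06],velocity=.08)
robot.servo_line([x,y,.25],velocity=.25)
C=cam("wrist");I,D=snapshot("wrist"); P=cloud(C,D);I=I.astype(int)
for nm,m in(("cap",(I[...,0]-I[...,1]>70)&(I[...,0]-I[...,2]>60)),("dish",(I[...,1]-I[...,0]>50)&(I[...,1]-I[...,2]>40))):
    m&=(D>0)&(np.hypot(P[...,0]-x,P[...,1]-y)<.07);X=P[m];print(nm,np.median(X,0),np.percentile(X,[2,98],axis=0).round(3).tolist())
I2,_=snapshot("scene");cv2.imwrite("pics/end.png",np.vstack([I.astype(np.uint8)[:260],I2[100:360]])[...,::-1])
print(robot.read_clock())
E
```

```text
f [-0.05  0.09 -0.89] [-0.37  0.64  0.21] [0.45106528 0.28207029 0.01764488] 37.48727641253649
cap [0.45148305 0.2817931  0.03508909] [[0.433, 0.265, 0.006], [0.469, 0.298, 0.037]]
dish [0.45596195 0.27948668 0.00566941] [[0.412, 0.24, 0.002], [0.493, 0.321, 0.016]]
31.75
```

View pics/end.png

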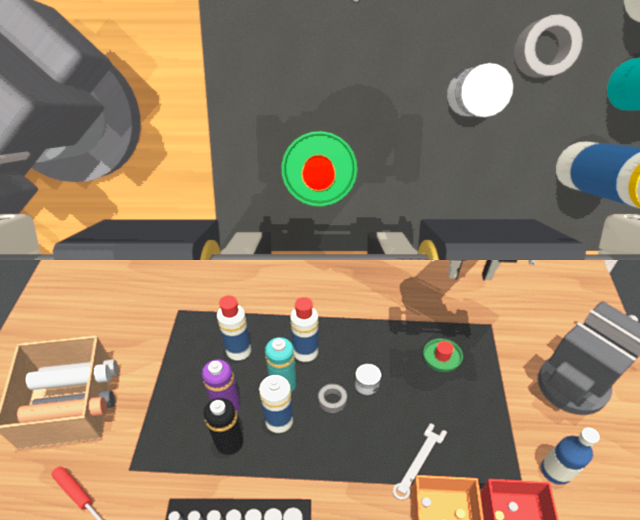

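The cap stands flat in the dish, at (318,172) in the wrist view, with its top about 35 mm up. The front can is uncapped and upright. The other two are still capped and nothing else has moved.

```bash
python3 -c "
from h import *
print(ticket.sign_off(),robot.read_clock())"
```

```text
the job is handed in; nothing more can be done
the job is handed in; nothing more can be done
```

Job handed in: the full can (about 320 g, at x 0.64, y -0.07) is standing in its place uncapped, its red cap lies flat and open side down in the green dish, and the two light cans (about 83 g and 108 g) are back in place with caps on, at about 32 s of the 69 s allowed.

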